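# Weigh the tin of jigsaw pieces

## Task

Weigh the tin of jigsaw pieces that stands on the kitchen scale: set iron weights upright on the empty plate until the beam comes level and stays level. Leave the tins where they are, set the weights down gently, keep those you do not need in the tray or on the table, and disturb nothing else.

Things in the scene. Friction and masses are not known exactly. Their poses are not given: they have to be found in the camera images.
- pan_left: the left (+y) plate of the scale: a flat round steel plate, 190 mm diameter, 4 mm thick, no rim. Origin on its support's pin, 40 mm under the centre of the plate's top; z up, y along the beam from the right plate to the left. The plate always stays horizontal; its top is 110 mm above the table when the beam is level and 10 mm higher or lower at the stops. Where on the plate a load stands makes no difference
- pan_right: the right (-y) plate of the scale: a flat round steel plate, 190 mm diameter, 4 mm thick, no rim. Origin on its support's pin, 40 mm under the centre of the plate's top; z up, y along the beam from the right plate to the left. The plate always stays horizontal; its top is 110 mm above the table when the beam is level and 10 mm higher or lower at the stops. Where on the plate a load stands makes no difference
- beam (a joint): tilt of the scale's beam in rad: 0 level, positive with the left plate up and the right one down, stops at -0.075 and +0.075. The arms are 130 mm long. Two loads that differ by 100 g settle about 0.066 rad from level (in proportion; a larger difference lies on the stop); it swings for about a second after a change. A needle on the beam, in the middle between the plates, stands in front of a black mark on a white plate (top 175 mm above the table) when the beam is level
- tin_a_center (a point): centre of one of three plain metal tins, alike outside: 140 x 66 mm, 95 mm tall, long side along its own x, z up. One stands on a plate of the scale (either one), the other two wait on a pile of puzzle boxes at the left, 110 mm high. The tins are filled differently, 300 to 720 g; each comes within 20 g of what some choice of the three weights makes together
- tin_b_center (a point): centre of one of three plain metal tins, alike outside: 140 x 66 mm, 95 mm tall, long side along its own x, z up. One stands on a plate of the scale (either one), the other two wait on a pile of puzzle boxes at the left, 110 mm high. The tins are filled differently, 300 to 720 g; each comes within 20 g of what some choice of the three weights makes together
- tin_c_center (a point): centre of one of three plain metal tins, alike outside: 140 x 66 mm, 95 mm tall, long side along its own x, z up. One stands on a plate of the scale (either one), the other two wait on a pile of puzzle boxes at the left, 110 mm high. The tins are filled differently, 300 to 720 g; each comes within 20 g of what some choice of the three weights makes together
- weight_large_center (a point): centre, half-way up (36 mm above its foot), of one of three dark iron weights, round and upright with a knob on top: the largest, 454 g: body 38 mm diameter and 48 mm tall, neck 16 mm, knob 24 mm, 72 mm tall in all. z up. At the start it stands in the shallow wooden tray (floor 4 mm above the table, 220 x 160 mm, walls 14 mm high), the three in a row along the tray's long side, about 60 mm apart, in any order
- weight_medium_center (a point): centre, half-way up (32.5 mm above its foot), of one of three dark iron weights, round and upright with a knob on top: the middle one, 227 g: body 29 mm diameter and 42 mm tall, neck 12 mm, knob 19 mm, 65 mm tall in all. z up. At the start it stands in the shallow wooden tray (floor 4 mm above the table, 220 x 160 mm, walls 14 mm high), the three in a row along the tray's long side, about 60 mm apart, in any order
- weight_small_center (a point): centre, half-way up (30 mm above its foot), of one of three dark iron weights, round and upright with a knob on top: the smallest, 113 g: body 21 mm diameter and 38 mm tall, neck 9 mm, knob 15 mm, 60 mm tall in all. z up. At the start it stands in the shallow wooden tray (floor 4 mm above the table, 220 x 160 mm, walls 14 mm high), the three in a row along the tray's long side, about 60 mm apart, in any order
- tray: the fixed wooden tray the weights stand in; origin at its underside's centre, long side (220 mm) along its x, 160 mm along its y, walls 4 mm thick and 14 mm high, floor 4 mm thick
- mug: not to be disturbed: white mug, 82 mm wide, 92 mm tall; origin at its underside
- glasses_case: not to be disturbed: black spectacle case, 160 x 58 x 40 mm; origin at its underside
- glue: not to be disturbed: white glue bottle, 56 mm diameter, 150 mm tall; origin at its underside
- roller: not to be disturbed: rubber hand roller with wooden handle, 150 mm long, 114 mm wide, 36 mm high; origin at its underside
- magnifier: not to be disturbed: reading glass lying flat, 175 mm long; origin at its underside
- timer: not to be disturbed: round kitchen timer, 68 mm diameter, 50 mm tall; origin at its underside
- big_piece: not to be disturbed: flat wooden jigsaw piece about 70 x 42 x 8 mm, lying in the tray beside the weights; origin at its underside

How it is judged:
By the outcome, as a careful person would: the job done as asked, in the order asked, and still so for the second after the job is handed in, with the robot touching nothing.
It also fails if it takes over 72 s, if anything falls off the work surface, if the arm or the gripper's body presses on something with over 40 N, if the wrist force passes 120 N, or if a joint passes its speed limit or range.

## Robot

A 7-joint arm with a two-finger parallel gripper is mounted at the origin on the work surface. World frame = base frame: x ahead of the robot, y to its left, z up, the work surface at z = 0. Lengths are in m, angles in rad, forces in N, time in s.
With the tool pointing down it reaches from about 0.4 to 0.85 m from the base axis. Payload 6.9 kg.
Tool frame: the origin (TCP) lies midway between the tips of the shut fingers; the grasp point (between the pads) lies behind it (ctrl.pinch_z is the z of the grasp point in the tool frame, in m); z points along the fingers, y is the line along which they close (so a half turn about z gives the same grasp; the last joint's range is limited). The gripper opens to 85 mm and grips with 20 to 120 N. Pads are 22 mm wide; open, the fingers measure 114 mm over their backs; the gripper's body (76 mm by 85 mm) begins 54 mm behind the grasp point. The pads swing forward as they close: fully open they stand 13 mm farther back than shut.
Start: joints at [1.319, 0.507, -0.238, 1.5, 0.126, 1.149, -0.155], TCP at [0.218, -0.586, 0.231] pointing down, gripper open.
Joint ranges: [-3.08, 3.08], [-0.24, 2.05], [-1.43, 1.35], [0, 2.5], [-1.52, 4.66], [0.17, 1.96], [-2.89, 2.89]. Speed limits (rad/s): [2.39, 2.39, 3.14, 3.14, 3.14, 3.14, 3.14].

## Interface

Orientations are given as a unit quaternion [w, x, y, z].
In Python, from station import ctrl, get_state, vision, ticket, models gives the robot as it stands. Calls block until the motion is done:
- ctrl.movep(position, orientation): joint-space move of the TCP to a pose.
- ctrl.movel(position, frame=None, max_speed=0.15): straight line of the TCP; frame=None keeps the orientation; max_speed is the mean speed in m/s.
- ctrl.set_joints(angles): joint-space move.
- ctrl.ungrasp() and ctrl.close_gripper(force=None): open the fingers fully, or close them until they stop; force is the grip in N (None keeps the last).
- ctrl.pause(seconds).
- ctrl.ik(position, orientation): joint angles nearest the present ones, or None.
- get_state(): the state.
- vision.grab_frame(name): name is "scene" or "top"; returns (picture, depth): 384x512x3 uint8, blue, green, red; 384x512 float32, m along the optical axis (not along the pixel's ray), 0 where there is no reading.
- vision.camera_info(name): a dict with "mtx" (3x3 intrinsics, pixels), "dist_coeffs" ([k1, k2, p1, p2, k3] as OpenCV has them; the pictures are not rectified), "R" (3x3) and "t" (3): a world point X has camera coordinates R X + t. Camera axes: x right, y down, z forward; pixel columns grow to the right and rows downward; lengths in m; the calibration is good to about 2 mm. A picture is of the moment at which its call begins. camera_info takes no time and is no camera call.
A pose or a line that the arm cannot do raises ctrl.Unreachable and nothing moves.
- ticket.close_job(): hands the job in; it is judged then, once.
Trained networks look in the newest picture that a camera, given by its name, has taken for a name from the list of things; names that differ only in an ending like _2 or _b are one class to them, and where a whole thing is asked for, a point or a joint stands for the part that bears it (a point fixed in the world has none). Each returns a list of dicts, best first, with "p" (0 to 1); they miss things now and then, are a little off and sometimes report something else, mostly with a low value. They report only what shows in the picture. A call takes as long as a camera call.
- models.recognise(camera, target): "point" ([column, row] in pixels, amid what is visible of it).
- models.masks_of(camera, target): "mask" (384x512 bool, what is visible of it) and "point" ([column, row] in pixels, amid what is visible of it).
The state is a dict: "time": time; "qpos": joint angles; "qd": joint speeds; "tau": joint torques, N m; "tcp_pos": TCP position; "eef_rot": TCP orientation; "contact_force": force on the tool from outside, world axes, zero at the start; "wrist_torque": the same for the moment, N m; "width": finger opening in m; "gripper_force": force on a finger pad.
Only numpy, scipy, OpenCV 4.12 (cv2) and the standard library are available. Lean on these libraries where they do the work, as an engineer would, in place of code of your own. Each camera call takes 0.05 s, during which the arm holds its last target. There are 200 camera calls.

## Working session

There is one attempt and no reset: what is moved stays moved. The work goes in short steps, each a Python script; the robot and the scene stay as the last script left them, time stands still between calls to the robot, and variables do not carry over. Pictures are saved under pics/ and viewed, at most 10 in all, crops included, and the job is handed in when it is done.

```bash
ls; mkdir -p pics; python3 - <<'E'
from station import ctrl,get_state,vision,models
import cv2,numpy as np
for c in("scene","top"):
    p,d=vision.grab_frame(c); cv2.imwrite(f"pics/{c}0.png",p)
    i=vision.camera_info(c); print(c,np.round(i["mtx"],1).tolist(),np.round(i["dist_coeffs"],3),np.round(i["R"],3).tolist(),np.round(i["t"],3))
    for n in["pan_left","pan_right","beam","tin_a_center","weight_large_center","weight_medium_center","weight_small_center","tray"]:
        print(n,[(np.round(r["point"]).tolist(),round(r["p"],2)) for r in models.recognise(c,n)][:4])
s=get_state();print(s["time"],s["tcp_pos"],s["eef_rot"],s["contact_force"],ctrl.pinch_z,s["width"])
E
```

```text
pics
scene [[359.5, 0.0, 250.1], [0.0, 359.5, 189.6], [0.0, 0.0, 1.0]] [0.004 0.    0.    0.    0.   ] [[0.742, 0.67, -0.009], [0.457, -0.516, -0.724], [-0.49, 0.534, -0.689]] [-0.445 -0.113  1.494]
pan_left [([292.0, 179.0], 0.8)]
pan_right [([228.0, 230.0], 0.89)]
beam [([231.0, 209.0], 0.69), ([270.0, 195.0], 0.57)]
tin_a_center [([344.0, 120.0], 0.82), ([292.0, 180.0], 0.62), ([311.0, 227.0], 0.33)]
weight_large_center []
weight_medium_center [([145.0, 280.0], 0.59)]
weight_small_center [([232.0, 312.0], 0.55)]
tray [([142.0, 287.0], 0.59)]
top [[458.6, 0.0, 256.8], [0.0, 458.6, 195.9], [0.0, 0.0, 1.0]] [0.024 0.    0.    0.    0.   ] [[-0.007, -1.0, 0.004], [-0.985, 0.006, -0.17], [0.17, -0.005, -0.985]] [0.066 0.569 1.565]
pan_left [([292.0, 193.0], 0.61), ([216.0, 184.0], 0.57), ([387.0, 223.0], 0.16)]
pan_right [([301.0, 193.0], 0.81), ([390.0, 222.0], 0.66)]
beam [([230.0, 189.0], 0.84)]
tin_a_center [([109.0, 194.0], 0.94)]
weight_large_center [([370.0, 200.0], 0.44)]
weight_medium_center [([190.0, 254.0], 0.61), ([368.0, 222.0], 0.42)]
weight_small_center [([366.0, 236.0], 0.43)]
tray [([369.0, 223.0], 0.77)]
0.9 [ 0.21827473 -0.58563     0.23130918] [7.22528736e-06 9.84127149e-01 1.77464798e-01 4.19589931e-06] [ 0.12640374 -0.74651173 -0.19223421] -0.0187 0.08525421731098166
```

View pics/scene0.png

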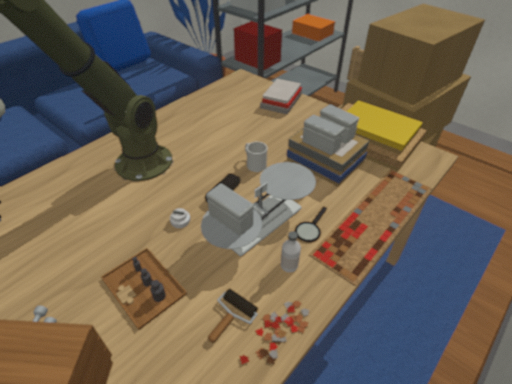

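View pics/top0.png

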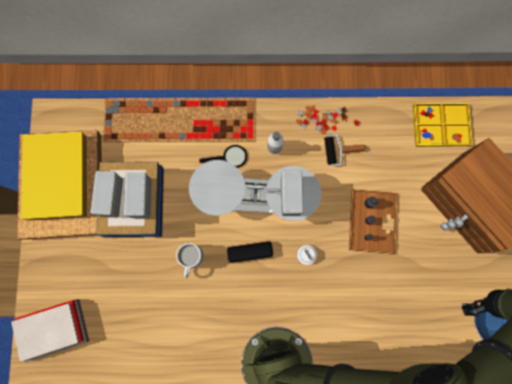

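The tin stands on the right plate (top 292,193), and the left plate is empty (216,187). The weights are in the tray at top (371,202), (369,221) and (367,237), with the largest the farthest away. Next I fuse depth from both cameras.

```bash
cat > h.py <<'E'
from station import ctrl,get_state,vision,models,ticket
import cv2,numpy as np
def cloud(c):
    p,d=vision.grab_frame(c); i=vision.camera_info(c)
    v,u=np.mgrid[:384,:512]; K=np.array(i["mtx"])
    n=cv2.undistortPoints(np.stack([u,v],-1).reshape(-1,1,2).astype(float),K,np.array(i["dist_coeffs"])).reshape(384,512,2)
    X=np.dstack([n*d[...,None],d])-np.array(i["t"]); W=X@np.array(i["R"])
    W[d==0]=np.nan
    return p,W
def plates(L=None):
    p,W=cloud("top"); return p,W
E
python3 - <<'E'
from h import *
from scipy import ndimage as nd
for c in("scene","top"):
    p,W=cloud(c); x,y,z=np.moveaxis(W,-1,0)
    g=p.astype(int).max(2); print(c,"table z",np.nanmedian(z[(abs(x-.6)<.3)&(abs(y)<.4)&(z<.03)]))
    m={"scene":(slice(250,325),slice(100,190)),"top":(slice(190,253),slice(350,400))}[c]
    k=np.zeros(z.shape,bool);k[m]=True
    k&=(z>.02)&(z<.1)&(g<110)
    l,n=nd.label(k)
    for j in range(1,n+1):
        q=W[l==j]
        if len(q)>6: 
            t=q[q[:,2]>q[:,2].max()-.008]
            r,cc=np.where(l==j);print("w",len(q),"px",cc.mean().round(),r.mean().round(),"mean",q.mean(0).round(4),"lo",q.min(0).round(3),"hi",q.max(0).round(3),"top",t.mean(0).round(4),len(t))
    for name,(zl,zh) in {"plates":(.085,.13),"tins":(.17,.24)}.items():
        k=(z>zl)&(z<zh)&(x>.35)&(x<.9)&(y>-.35)&(y<.5)
        l,n=nd.label(k)
        for j in range(1,n+1):
            q=W[l==j]
            if len(q)>60: print(name,len(q),"med",np.median(q,0).round(4),"lo",np.percentile(q,1,0).round(3),"hi",np.percentile(q,99,0).round(3))
    if c=="top":
        for n in ["mug","glasses_case","glue","timer","tray","big_piece","roller","magnifier"]:
            print(n,[(W[int(r["point"][1]),int(r["point"][0])].round(3).tolist(),round(r["p"],2)) for r in models.recognise(c,n)][:2])
    crop=p[170:260,170:410] if c=="top" else p[160:325,95:325]
    cv2.imwrite(f"pics/{c}1.png",cv2.resize(crop,None,fx=3.2,fy=3.2,interpolation=cv2.INTER_CUBIC))
E
```

```text
scene table z 0.0014952161746274403
w 79 px 136.0 263.0 mean [ 0.431  -0.3251  0.044 ] lo [ 0.421 -0.334  0.02 ] hi [ 0.44  -0.314  0.065] top [ 0.4284 -0.3241  0.0623] 21
w 358 px 153.0 284.0 mean [ 0.5332 -0.3376  0.0507] lo [ 0.475 -0.356  0.02 ] hi [ 0.57  -0.319  0.08 ] top [ 0.5497 -0.3368  0.0757] 53
plates 982 med [0.5983 0.422  0.1101] lo [0.44  0.403 0.086] hi [0.684 0.497 0.129]
plates 65 med [0.3876 0.2841 0.0907] lo [0.353 0.255 0.085] hi [0.408 0.338 0.097]
plates 1601 med [0.5957 0.1998 0.1205] lo [0.502 0.112 0.117] hi [0.68  0.29  0.124]
plates 1460 med [ 0.598  -0.0871  0.1012] lo [ 0.488 -0.147  0.097] hi [0.663 0.026 0.128]
plates 240 med [ 0.772  -0.0111  0.1032] lo [ 0.74  -0.027  0.086] hi [0.79  0.019 0.129]
tins 673 med [0.566  0.4321 0.2037] lo [0.491 0.42  0.171] hi [0.627 0.482 0.21 ]
tins 925 med [ 0.5719 -0.0543  0.1955] lo [ 0.496 -0.08   0.171] hi [ 0.631 -0.015  0.199]
top table z 0.002480246772980927
w 104 px 370.0 202.0 mean [ 0.5445 -0.3341  0.0579] lo [ 0.53  -0.356  0.02 ] hi [ 0.563 -0.32   0.083] top [ 0.5478 -0.3383  0.0789] 23
w 61 px 370.0 2
[... 521 characters left out ...]
427 med [ 0.57   -0.0838  0.1016] lo [ 0.481 -0.15   0.094] hi [0.662 0.031 0.121]
tins 889 med [ 0.5583 -0.0486  0.1965] lo [ 0.492 -0.081  0.181] hi [ 0.629 -0.017  0.204]
tins 989 med [0.553  0.4466 0.2059] lo [0.486 0.417 0.174] hi [0.623 0.482 0.213]
mug [([0.36, 0.303, 0.003], 0.7)]
glasses_case [([0.377, 0.083, 0.044], 0.69), ([0.541, -0.331, 0.077], 0.41)]
glue [([0.749, -0.004, 0.127], 0.54), ([0.482, -0.399, 0.018], 0.49)]
timer [([0.366, -0.103, 0.041], 0.78), ([0.478, -0.4, 0.016], 0.71)]
tray [([0.479, -0.339, 0.046], 0.65)]
big_piece [([0.479, -0.413, 0.007], 0.54)]
roller [([0.743, -0.211, 0.034], 0.67), ([0.554, -0.082, 0.192], 0.65)]
magnifier [([0.724, 0.144, 0.012], 0.72)]
```

View pics/top1.png

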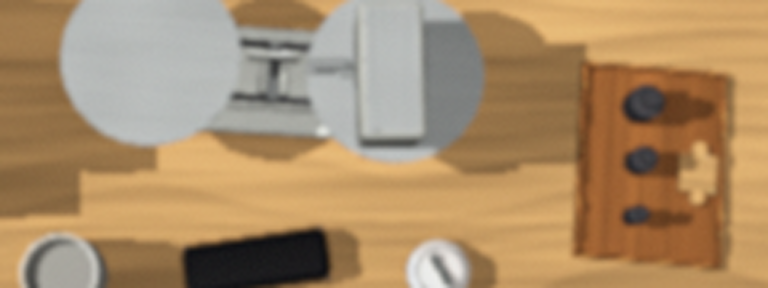

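View pics/scene1.png

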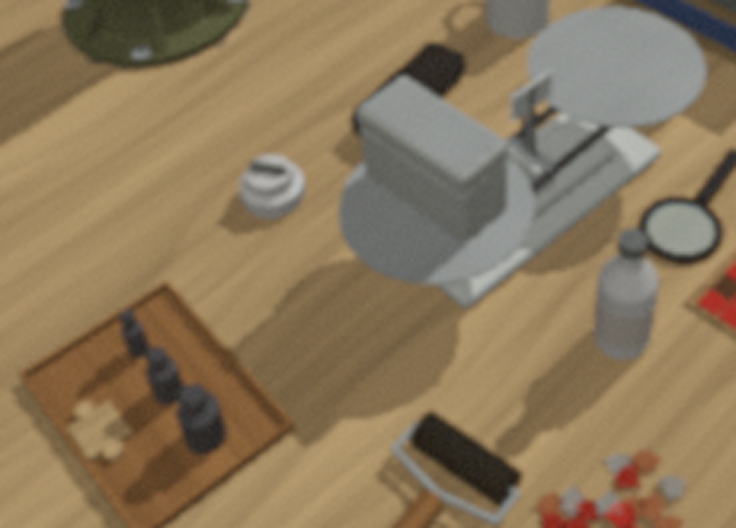

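The table and tops measure consistently: large (0.548,-0.338, top 0.076), medium (0.485,-0.332), small (0.426,-0.325). The left plate is at (0.590,0.199), with its top at 0.120. I'll pick the large weight first.

```bash
cat >> h.py <<'E'
Q=[0,np.cos(.053),-np.sin(.053),0]
PK=dict(L=(.548,-.338,.030),M=(.485,-.332,.028),S=(.426,-.325,.028))   # x,y, grip height above foot
PL=dict(L=(.645,.199),M=(.590,.199),S=(.537,.199))
ZT=.27; OFF=.0187
def st(tag):
    s=get_state();print(tag,"t%.2f"%s["time"],np.round(s["tcp_pos"],4),"F",np.round(s["contact_force"],2),"w %.4f gf %.1f"%(s["width"],s["gripper_force"]),flush=True);return s
def pick(x,y,foot,h):
    ctrl.movel([x,y,foot+h+.075],max_speed=.3) 
    ctrl.movel([x,y,foot+h-OFF],max_speed=.12); ctrl.close_gripper(30); st("closed")
    p=get_state()["tcp_pos"]; ctrl.movel([p[0],p[1],foot+h+.03],max_speed=.1); ctrl.pause(.1); st("lifted")
def place(x,y,foot,h,step=.001,thr=.8,n=14):
    ctrl.movel([x,y,foot+.03+h-OFF],max_speed=.3)
    ctrl.movel([x,y,foot+.004+h-OFF],max_speed=.08); ctrl.pause(.15)
    f0=st("above")["contact_force"][2]
    for i in range(n):
        ctrl.movel([x,y,foot+.003-i*step+h-OFF],max_speed=.02)
        f=get_state()["contact_force"][2]
        if f-f0>thr: break
    st("down %d df %.2f"%(i,f-f0)); ctrl.pause(.1); ctrl.ungrasp(); ctrl.pause(.1)
    ctrl.movel([x,y,foot+h+.09],max_speed=.2); st("up")
def scale():
    p,W=cloud("top"); x,y,z=np.moveaxis(W,-1,0)
    l=(np.hypot(x-.59,y-.199)<.09)&(z>.1)&(z<.13); l&=(y>.235)|(y<.16)
    r=(np.hypot(x-.572,y+.06)<.09)&(z>.085)&(z<.13)&((y<-.1))
    a,b=np.median(z[l]),np.median(z[r]); print("scale L %.4f R %.4f n %d %d tilt %.3f"%(a,b,l.sum(),r.sum(),(a-b)/.26)); return p
E
python3 - <<'E'
from h import *
scale()
ctrl.movep([.43,-.325,.24],Q); st("a")
ctrl.movel([.548,-.338,.15],max_speed=.3)
x,y,h=PK["L"]; pick(x,y,.005,h)
p=vision.grab_frame("scene")[0]; cv2.imwrite("pics/s2.png",cv2.resize(p[200:330,80:280],None,fx=3,fy=3))
E
```

```text
scale L 0.1211 R 0.1016 n 1075 488 tilt 0.075
a t2.72 [ 0.4294 -0.3262  0.24  ] F [-0.25 -0.42 -0.5 ] w 0.0855 gf 0.0
closed t5.08 [ 0.5483 -0.3389  0.0171] F [-0.77 -1.28  6.09] w 0.0378 gf 30.3
lifted t5.82 [ 0.5476 -0.3384  0.0639] F [ 1.03  0.41 -4.25] w 0.0376 gf 30.6
```

View pics/s2.png

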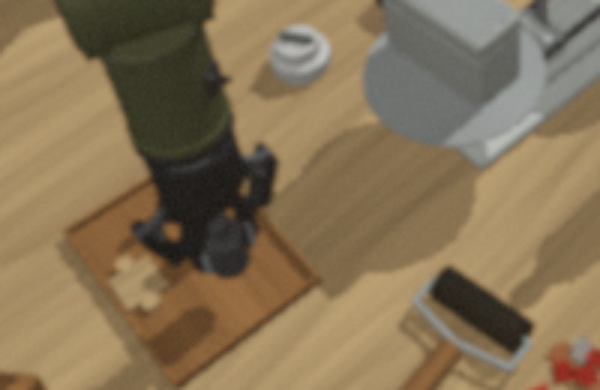

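The large weight is held upright (width 37.8 mm). Now I carry it over the tin at a safe height and set it down.

```bash
python3 - <<'E'
from h import *
p=get_state()["tcp_pos"]
ctrl.movel([p[0],p[1],ZT],max_speed=.3)
x,y=PL["L"]; ctrl.movel([x,y,ZT],max_speed=.35)
place(x,y,.121,.030)
ctrl.movel([.59,.1,ZT],max_speed=.35)
ctrl.movel([.485,-.332,ZT],max_speed=.4); st("end")
scale(); ctrl.pause(.2); p=scale()
cv2.imwrite("pics/t3.png",cv2.resize(p[150:270,180:400],None,fx=3.4,fy=3.4))
E
```

```text
above t9.54 [0.6454 0.1992 0.137 ] F [ 0.24  0.43 -4.15] w 0.0373 gf 30.8
down 3 df 3.15 t10.54 [0.6451 0.1991 0.1328] F [-0.33 -1.13 -1.  ] w 0.0369 gf 31.4
up t11.97 [0.6445 0.1987 0.2399] F [-0.46  0.5   0.18] w 0.0853 gf 0.0
end t13.71 [ 0.4862 -0.3293  0.2697] F [-0.2   0.83  0.24] w 0.0854 gf 0.0
scale L 0.1210 R 0.1016 n 1066 492 tilt 0.075
scale L 0.1210 R 0.1020 n 1079 485 tilt 0.073
```

View pics/t3.png

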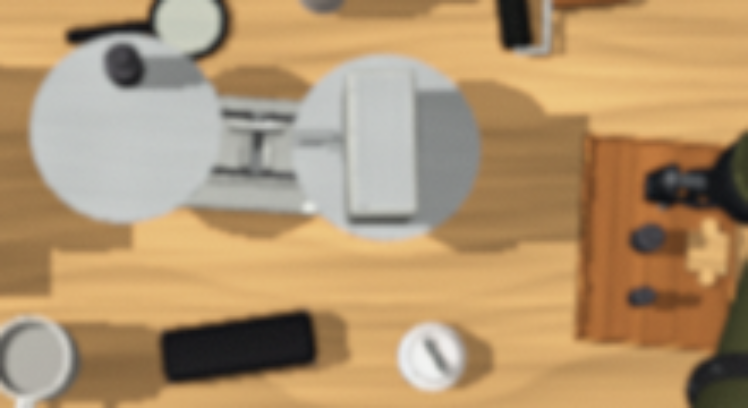

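The large weight stands upright on the plate and the right side is still fully down, so the tin is about 567 or 681 g. I'll add the medium weight.

```bash
python3 - <<'E'
from h import *
x,y,h=PK["M"]; pick(x,y,.005,h)
ctrl.movel([x,y,ZT],max_speed=.3)
x,y=PL["M"]; ctrl.movel([x,y,ZT],max_speed=.35)
place(x,y,.121,h)
ctrl.movel([.59,.1,ZT],max_speed=.35)
ctrl.movel([.426,-.325,ZT],max_speed=.4); st("end")
ctrl.pause(.3)
for i in range(3): p=scale(); ctrl.pause(.3)
cv2.imwrite("pics/t4.png",cv2.resize(p[150:270,180:400],None,fx=3.4,fy=3.4))
E
```

```text
closed t16.19 [ 0.4852 -0.3325  0.0148] F [-0.57 -1.18  6.04] w 0.0283 gf 29.5
lifted t16.93 [ 0.4846 -0.3321  0.0621] F [ 0.35 -0.51 -1.96] w 0.0279 gf 29.7
above t20.61 [0.5904 0.1992 0.135 ] F [ 1.08  0.1  -2.04] w 0.0283 gf 29.8
down 3 df 1.13 t21.61 [0.5901 0.1991 0.1304] F [-0.24 -0.06 -0.91] w 0.0281 gf 30.0
up t23.09 [0.5895 0.1987 0.238 ] F [ 0.1  -0.23 -0.52] w 0.0855 gf 0.0
end t24.83 [ 0.4271 -0.3227  0.2698] F [ 0.28  0.08 -0.03] w 0.0856 gf 0.0
scale L 0.1097 R 0.1126 n 1049 486 tilt -0.011
scale L 0.1098 R 0.1132 n 1050 489 tilt -0.013
scale L 0.1095 R 0.1127 n 1053 495 tilt -0.012
```

View pics/t4.png

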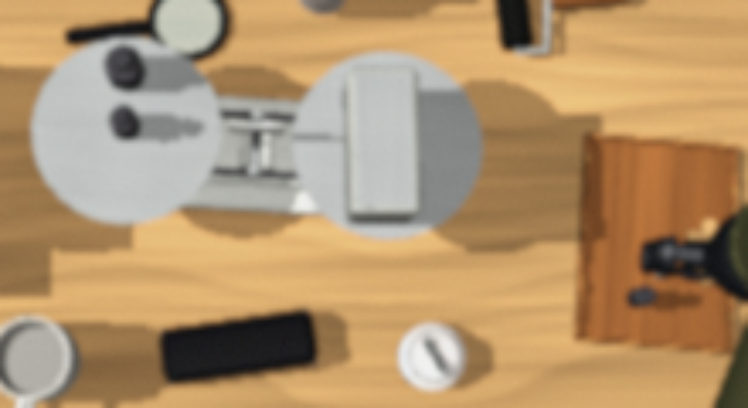

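The large and medium weights (681 g) stand upright on the plate. The beam rests steady at about -0.012 rad, or 18 g, which is within the stated 20 g, and no other choice comes nearer. The small weight is still upright in the tray and the arm is clear.

```bash
python3 - <<'E'
from h import *
print(ticket.close_job())
E
```

```text
the job is handed in; nothing more can be done
None
```

I handed the job in: the large and medium weights (681 g) stand upright on the left plate and balance the tin to about 18 g (0.012 rad from level, holding steady), so the tin weighs about 663 g; the small weight is still in the tray.

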